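Wind the ribbon back into its cartridge and put the cartridge away

ROBOT

A 7-joint arm with a two-finger parallel gripper is mounted at the origin on a cart in front of the work surface, level with it; the furniture and walls round the work are solid. World frame = base frame: x ahead of the robot, y to its left, z up, the work surface at z = 0. Lengths are in m, angles in rad, forces in N, time in s.
With the tool pointing down it reaches from about 0.425 to 0.875 m from the base axis. Payload 8.4 kg.
Tool frame: the origin (TCP) lies where the fingers leave the gripper's body, on its centre line; the fingertips stand 70 mm ahead of it and the grasp point (between the pads) lies 51 mm ahead of it; z points along the fingers, y is the direction in which the jaws open and shut (so a half turn about z gives the same grasp; the last joint's range is limited). The gripper opens to 87 mm and grips with 3 to 60 N. Pads are 19 mm wide; open, the fingers measure 117 mm over their backs; the gripper's body (75 mm by 190 mm) begins 51 mm behind the grasp point.
Start: joints at [1.15, 0.333, 0.04, 1.465, -0.013, 1.343, -0.059], TCP at [0.206, -0.617, 0.292] pointing down, gripper open.
Joint ranges: [-2.58, 2.58], [-0.38, 2.09], [-1.3, 1.39], [0.25, 2.4], [-1.5, 4.64], [0.08, 2.09], [-2.65, 2.65]. Speed limits (rad/s): [2.22, 2.22, 2.79, 2.79, 3.14, 3.14, 3.14].

INTERFACE

Orientations are given as a rotation vector (axis times angle).
In Python, from station import env gives the robot as it stands.
- The arm moves only by the shell command python3 -m pendant 'ROWS' [FORCE]. ROWS is text: rows parted by semicolons, each of 7 numbers parted by spaces: the shift along the tool's x, y, z in mm, then the turn, a rotation vector about the tool's x, y, z in degrees, then the finger opening in mm, from 0 to 87. In form: x y z ax ay az claw; .... A call has exactly 10 rows; each row is the pose to reach, as a shift and turn from the pose commanded when the call began, along the tool's axes at that moment; what a row does not reach only later rows make up. A row lasts 1/8 s, in which the tool goes at most 62.5 mm and 10.7 degrees, less where a joint would pass 70% of its speed; a pose out of reach is approached as far as the arm can. A call with a gripper value outside its range is refused whole. The fingers move at their own pace and stop on an object; FORCE is the grip in N (left out, the last holds). Time passes only in rows, so rows that repeat a pose let the fingers close, or fill a call up. It gives the time, the measured TCP pose, the force and the opening at its end, in the units of the state.
- env.get_state(): the state, without advancing time (a new reading comes with each control period).
- env.read_camera(name): name is "scene" or "top" or "wrist"; returns a dict with "image" (420x560x3 uint8, red, green, blue), "vfov" (degrees; the focal length in pixels is half the picture's height over the tangent of half this angle, whatever the lens; pixels are square), "cx", "cy" (the principal point, pixels), "R" (3x3) and "t" (3): a world point X has camera coordinates R X + t; the wrist camera has in their place "hand_eye" (4x4, takes a point from camera to tool coordinates, whose origin is the TCP and whose axes are the flange's). Camera axes: x right, y down, z forward; pixel columns grow to the right and rows downward; lengths in m; the calibration is good to about 2 mm. A picture is of the moment at which its call begins: read the wrist's pose just before it. There is no depth.
- env.hand_in(): hands the job in, once; it reports no verdict.
Trained networks look in a picture, given as the dict that the camera call returned (one of the last four; its "shot" number tells which), for a name from the list of things; names that differ only in an ending like _2 or _b are one class to them, and where a whole thing is asked for, a point or a joint stands for the part that bears it (a point fixed in the world has none). Each returns a list of dicts, best first, with "conf" (0 to 1); they miss things now and then, are a little off and sometimes report something else, mostly with a low value. They report only what shows in the picture. A call takes as long as a camera call. They do not tell look-alikes from the thing itself.
- env.search_frame(name, picture): "box" ([left, top, right, bottom] in pixels, round what is visible of it).
- env.place_of(name, picture): "location" ([column, row] in pixels: a listed point, or the origin of a listed thing).
The state is a dict: "t": time; "qpos": joint angles; "dq": joint speeds; "joint_torque": joint torques, N m; "tool_pos": TCP position; "ee_rot": TCP orientation; "ft_force": force on the tool from outside, world axes, zero at the start; "ft_torque": the same for the moment, N m; "gripper_width": opening from 0.0 (shut) to 1.0 (fully open).
Only numpy, scipy, OpenCV 4.12 (cv2) and the standard library are available. Lean on these libraries where they do the work, as an engineer would, in place of code of your own. Each camera call takes 0.05 s, during which the arm holds its last target. There are 200 camera calls.

TASK

Wind the printer ribbon back with the crank of the hand rewinder, clockwise seen from above, steadily and no faster than about one turn a second. How many turns it takes differs; the crank pulls heavily until the ribbon's tail lets go inside and then it suddenly goes light: stop there, within three quarters of a turn, or the tail is drawn into the cartridge and the cartridge is scrap. Then lift the cartridge straight up off the rewinder by its grip tab and lay it flat in the steel tray beside the one already there, without dropping it.

Things in the scene. Friction and masses are not known exactly. Their poses are not given: they have to be found in the camera images.
- rewinder: grey bench-top hand rewinder, fixed to the bench, 116 (x) x 268 (y) x 20 mm base casting. Origin on the bench under the middle of the cartridge nest, z up, y along the base. At y = +95 mm stands the gearbox (86 x 84 mm, top 64 mm above the bench) with the crank on it, in the middle (y = 0) the nest with the cartridge, at y = -84 mm the round take-up housing (radius 34 mm, top 62 mm above the bench)
- crank_axis (a point): point on the crank's vertical axis at the height of the knob's grip (99.5 mm above the bench)
- crank_grip (a point): middle of the crank's black knob: upright, round, 22 mm across and 40 mm tall (from 77.5 to 117.5 mm above the bench; this point 99.5 mm above it), 48 mm from the crank axis. The knob turns freely on its pin, so fingers closed on it need not turn while it goes round. Under it the crank arm, 14 mm wide, top 77 mm above the bench. The steel arm sweeps over the gearbox
- crank: the crank arm; origin on its axis, -y along the arm to the knob. Stays where it is left. Nothing outside shows how much ribbon is left: 1.2 to 3.6 turns until the tail lets go. Until then the knob needs a push of 6 to 11 N along its circle at any speed; when the tail lets go this falls within a tenth of a turn to under 1.5 N and stays so for three quarters of a turn, until the tail jams in the cartridge
- cartridge_center (a point): centre, half-way up, of the black ribbon cartridge that lies in the rewinder's nest: flat shell 72 (x) x 84 (y) x 24 mm, with a grip tab on the middle of its lid, 44 mm along x, 12 mm thick along y, from the lid to 26 mm above it; 50 mm tall over all, so the tab's top is 25 mm above this point and the shell's lid 1 mm below it. Axes as the rewinder's. 0.14 kg; it sits 8 mm deep on a drive spindle and between 12 mm high corner angles with 2 mm of play and lifts straight up
- tray: shallow open steel tray, loose, 140 (x) x 210 (y) mm outside, walls 32 mm high and 2 mm thick, floor 2 mm; origin under the middle of its floor. Two cartridges lie in it side by side along its y, one in each half, centres about 50 mm from the middle; their x along the tray's x
- cartridge_done_center (a point): centre, half-way up, of a second cartridge of the same kind, already rewound, lying in one half of the tray; the other half is empty
- spare_cap: bottle cap, 29 mm across, 17 mm tall, on the bench: leave alone
- ballpen: blue ball pen, 145 mm long, on the bench: leave alone
- masking_tape: roll of masking tape, 100 mm across, 25 mm tall, lying flat on the bench at the right: leave alone
- tweezers: steel tweezers, 122 mm long, lying on the bench behind the work: leave alone
There are look-alikes about, which are no part of the job. What is shaped like the part that bears cartridge_done_center but green is not meant.

How it is judged:
By the outcome, as a careful person would: the job done as asked, in the order asked, and still so for the second after the job is handed in, with the robot touching nothing.
It also fails if it takes over 72 s, if anything falls off the work surface, if the arm or the gripper's body presses on something with over 40 N, if the wrist force passes 120 N, or if a joint passes its speed limit or range.

## Working session

There is one attempt and no reset: what is moved stays moved. The work goes in short steps, Python scripts to look and compute and a shell command to move; the robot and the scene stay as the last step left them, time stands still between calls to the robot, and variables do not carry over. Pictures are saved under pics/ and viewed, about 8 in all and at most 12, crops included, and the job is handed in when it is done.

```bash
mkdir -p pics; ls; cat > h.py <<'E'
import numpy as np, cv2
from station import env
from scipy.spatial.transform import Rotation as Ro
def ray(p,uv,st=None):
    f=p["image"].shape[0]/2/np.tan(np.radians(p["vfov"])/2)
    d=np.array([(uv[0]-p["cx"])/f,(uv[1]-p["cy"])/f,1.])
    if "R" in p:
        R=np.array(p["R"]);return -R.T@np.array(p["t"]),R.T@d
    H=np.array(p["hand_eye"]);T=Ro.from_rotvec(st["ee_rot"]).as_matrix()
    return T@H[:3,3]+st["tool_pos"],T@H[:3,:3]@d
def onz(p,uv,z,st=None):
    o,d=ray(p,uv,st);return o+d*(z-o[2])/d[2]
def save(p,n): cv2.imwrite("pics/"+n,p["image"][:,:,::-1])
Z=dict(rewinder=0,crank_axis=.0995,crank_grip=.0995,cartridge_center=None,tray=0,cartridge_done_center=None,crank=.077)
E
python3 - <<'E'
from h import *
np.set_printoptions(precision=4,suppress=True)
s=env.get_state();print({k:np.round(v,3) for k,v in s.items()})
P={n:env.read_camera(n) for n in("scene","top")}
for n,p in P.items():
    save(p,n+"1.png");print(n,p["vfov"])
    for k,z in [("rewinder",0),("crank_axis",.0995),("crank_grip",.0995),("cartridge_center",.045),("tray",0),("cartridge_done_center",.027),("spare_cap",0),("masking_tape",0)]:
        for r in env.place_of(k,p)[:3]: print(k,round(r["conf"],2),np.round(r["location"],1),onz(p,r["location"],z))
E
```

```text
pics
{'t': np.float64(0.0), 'qpos': array([ 1.15 ,  0.334,  0.04 ,  1.466, -0.013,  1.343, -0.059]), 'dq': array([-0.   ,  0.003,  0.001, -0.   ,  0.001,  0.   , -0.001]), 'joint_torque': array([  0.002, -65.635,   1.335, -40.379,  -0.06 ,   0.045,   0.   ]), 'tool_pos': array([ 0.205, -0.616,  0.291]), 'ee_rot': array([-3.099, -0.503,  0.001]), 'ft_force': array([-0.675, -0.063, -0.631]), 'ft_torque': array([-0.036, -0.037, -0.034]), 'gripper_width': np.float64(0.998)}
scene 51.61499373281063
rewinder 0.75 [319.  205.1] [ 0.5426 -0.1703 -0.    ]
rewinder 0.34 [190.  288.3] [0.5757 0.2646 0.    ]
rewinder 0.2 [317.1 191.9] [ 0.5841 -0.2099 -0.    ]
crank_axis 0.78 [287.4 188.4] [ 0.5796 -0.078   0.0995]
crank_grip 0.49 [306.6 191.2] [ 0.5352 -0.1047  0.0995]
cartridge_center 0.6 [317.1 190.4] [ 0.5563 -0.1748  0.045 ]
cartridge_center 0.31 [285.8 201.3] [ 0.5889 -0.0811  0.045 ]
tray 0.95 [214.  288.3] [0.5341 0.2245 0.    ]
cartridge_done_center 0.86 [189.8 289.5] [0.5544 0.2759 0.027 ]
cartridge_done_center 0.79 [266.1 163.9] [ 0.7657 -0.1764  0.027 ]
spare_cap 0.47 [320.7 275.8] [0.3741 0.0189 0.    ]
masking_tape 0.57 [399.3 210.1] [ 0.3649 -0.3111  0.    ]
masking_tape 0.36 [284.9 189.8] [ 0.66   -0.1508  0.    ]
top 48.87746837142552
rewinder 0.77 [334.3 218.8] [ 0.5535 -0.1674  0.    ]
crank_axis 0.57 [302.  201.3] [ 0.5826 -0.0709  0.0995]
crank_grip 0.56 [181.1 215.9] [0.5415 0.249  0.0995]
crank_grip 0.49 [309.9 220.8] [ 0.5301 -0.0916  0.0995]
cartridge_center 0.56 [334.5 221.9] [ 0.5368 -0.1626  0.045 ]
tray 0.7 [194.1 229.6] [0.5203 0.2322 0.    ]
cartridge_done_center 0.94 [337.9 141.7] [ 0.7755 -0.1788  0.027 ]
cartridge_done_center 0.65 [180.  211.8] [0.5665 0.2688 0.027 ]
spare_cap 0.4 [267.1 281. ] [0.3768 0.0227 0.    ]
```

View pics/top1.png

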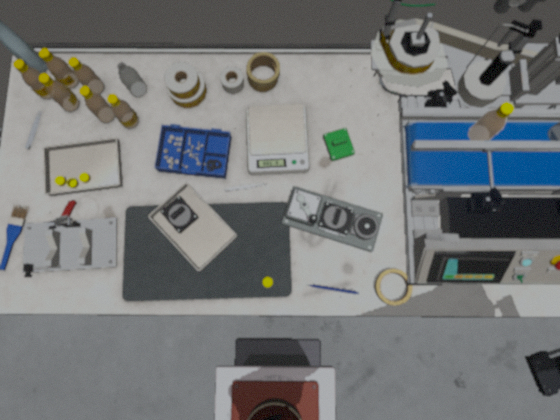

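View pics/scene1.png

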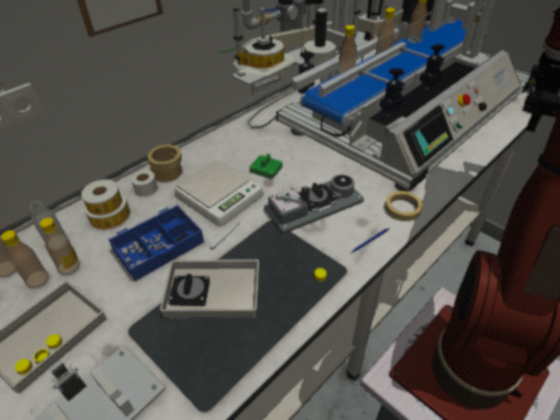

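The top view shows the rewinder at (333,218), with the gearbox on the left at (302,203). The tray is at (193,228) and its done cartridge at (180,213), so the near-right half is empty. The green part at (338,142) is the look-alike. From the two views, rewinder yaw is about -19° and tray yaw about -39°. I'm swinging in for a wrist view.

```bash
python3 -m pendant '80 -88 -60 0 0 -10 87;158 -175 -80 0 0 -20 87;158 -175 -80 0 0 -30 87;158 -175 -80 0 0 -40 87;158 -175 -80 0 0 -50 87;335 -326 -80 0 0 -60 87;335 -326 -80 0 0 -70 87;335 -326 -80 0 0 -80 87;335 -326 -80 0 0 -90 87;335 -326 -80 0 0 -100 87'
cat >> h.py <<'E'
def go(x,y,z,head,s=None):
    s=s or env.get_state();T=Ro.from_rotvec(s["ee_rot"]);h=np.radians(head)
    G=Ro.from_matrix(np.array([[np.cos(h),np.sin(h),0],[np.sin(h),-np.cos(h),0],[0,0,-1]]).T.reshape(3,3).T)
    print("shift mm",np.round(T.inv().apply(np.array([x,y,z])-s["tool_pos"])*1000,1),"turn",np.round((T.inv()*G).as_rotvec(degrees=True),1))
E
python3 -c "
from h import *
go(.55,-.14,.37,161)"
```

```text
t: 2.15
tool_pos: [0.422, -0.1977, 0.3727]
ee_rot: [1.591, 2.708, 0.001]
ft_force: [-0.4, -1.6, 1.1]
gripper_width: 1.001
shift mm [-12.  139.9   2.8] turn [  0.    0.  -41.9]
```

```bash
python3 -m pendant '-4 50 2 0 0 -10 87;-9 100 2 0 0 -20 87;-12 140 2 0 0 -30 87;-12 140 2 0 0 -40 87;-12 140 2 0 0 -42 87;-12 140 2 0 0 -42 87;-12 140 2 0 0 -42 87;-12 140 2 0 0 -42 87;-12 140 2 0 0 -42 87;-12 140 2 0 0 -42 87'
cat > look.py <<'E'
from h import *
import sys
np.set_printoptions(precision=4,suppress=True)
s=env.get_state();p=env.read_camera("wrist");save(p,sys.argv[1])
print(p["vfov"],np.array(p["hand_eye"]))
for a in sys.argv[2:]:
    k,z=a.split("=")
    for r in env.place_of(k,p)[:2]: print(k,round(r["conf"],2),np.round(r["location"],1),onz(p,r["location"],float(z),s))
E
python3 look.py w1.png rewinder=0 crank_axis=.0995 crank_grip=.0995 crank=.077 cartridge_center=.045 tray=0 cartridge_done_center=.027
```

```text
t: 3.4
tool_pos: [0.5491, -0.1453, 0.3703]
ee_rot: [0.534, 3.096, -0.0]
ft_force: [0.1, -0.8, 0.3]
gripper_width: 0.998
67.31427448379175 [[-0.0008 -0.961  -0.2764  0.0743]
 [ 1.     -0.0005 -0.0014 -0.0002]
 [ 0.0012 -0.2764  0.961  -0.0926]
 [ 0.      0.      0.      1.    ]]
crank_axis 0.82 [341.9 183.9] [ 0.5814 -0.08    0.0995]
crank_axis 0.36 [221.6  33.7] [ 0.3858 -0.1523  0.0995]
crank_grip 0.91 [316.2 156.4] [ 0.5403 -0.0987  0.0995]
crank 0.55 [337.3 178.6] [ 0.5793 -0.081   0.077 ]
cartridge_center 0.97 [263.5 173.8] [ 0.548  -0.1693  0.045 ]
tray 0.7 [538.8  54.5] [ 0.5272  0.2314 -0.    ]
cartridge_done_center 0.93 [307.7 304.7] [ 0.7721 -0.179   0.027 ]
```

View pics/w1.png

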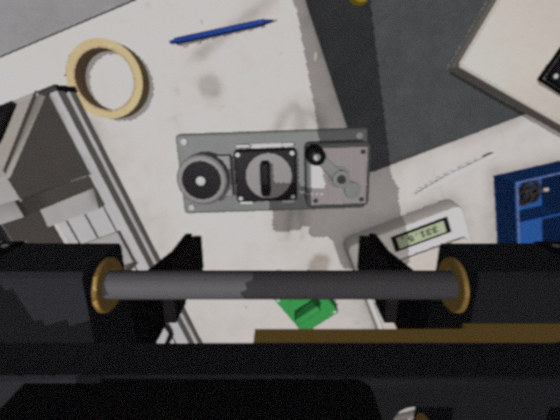

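The rewinder is aligned with the view. The knob is at (315,155), the crank axis at (341,180) and the cartridge tab at (264,175). The axis is 48 mm from the knob and 95 mm from the cartridge, which matches the sizes given. Next I go above the knob for a closer look.

```bash
python3 -c "
from h import *
go(.539,-.099,.24,160)"
```

```text
shift mm [ 25.   40.2 130.3] turn [ 0.  -0.   0.4]
```

```bash
python3 -m pendant '10 16 50 0 0 0 50;20 32 100 0 0 0 50;25 40 130 0 0 0 50;25 40 130 0 0 0 50;25 40 130 0 0 0 50;25 40 130 0 0 0 50;25 40 130 0 0 0 50;25 40 130 0 0 0 50;25 40 130 0 0 0 50;25 40 130 0 0 0 50'
python3 look.py w2.png crank_axis=.0995 crank_grip=.0995 crank=.077 cartridge_center=.045
python3 -c "
from h import *
go(.539,-.099,.154,160)"
```

```text
t: 5.05
tool_pos: [0.5389, -0.0993, 0.2403]
ee_rot: [-0.534, -3.096, -0.0]
ft_force: [-0.5, -0.3, 0.6]
gripper_width: 0.578
67.31427448379175 [[-0.0008 -0.961  -0.2764  0.0743]
 [ 1.     -0.0005 -0.0014 -0.0002]
 [ 0.0012 -0.2764  0.961  -0.0926]
 [ 0.      0.      0.      1.    ]]
crank_axis 0.69 [320.6 247.9] [ 0.5794 -0.0796  0.0995]
crank_grip 0.94 [278.7 210.2] [ 0.5382 -0.1006  0.0995]
crank 0.89 [318.4 235. ] [ 0.5778 -0.0782  0.077 ]
cartridge_center 0.73 [219.7 225.1] [ 0.5495 -0.1658  0.045 ]
shift mm [-0.   0.3 86.2] turn [ 0.  -0.   0.4]
```

View pics/w2.png

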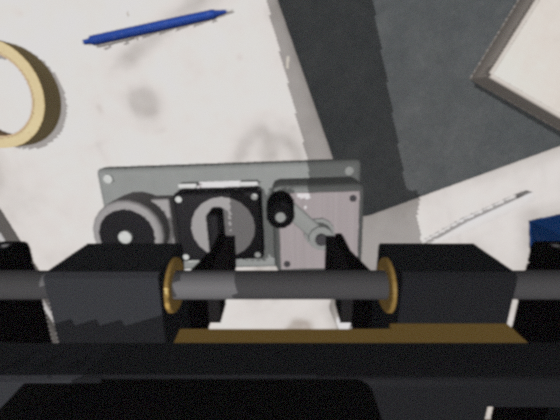

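The knob top at (280,213) agrees with the networks. I take the knob at (0.538,-0.100) and the axis at (0.580,-0.079). Now I descend and grip it.

```bash
python3 -m pendant '0 -1 30 0 0 0 50;0 -1 60 0 0 0 50;0 -1 86 0 0 0 50;0 -1 86 0 0 0 50;0 -1 86 0 0 0 20;0 -1 86 0 0 0 18;0 -1 86 0 0 0 18;0 -1 86 0 0 0 18;0 -1 86 0 0 0 18;0 -1 86 0 0 0 18' 30
python3 - <<'E'
from h import *
s=env.get_state();print(s["tool_pos"],s["gripper_width"]*87,s["ft_force"],s["ft_torque"])
E
```

```text
t: 6.55
tool_pos: [0.5391, -0.0999, 0.1548]
ee_rot: [0.533, 3.095, 0.001]
ft_force: [1.7, 1.9, 4.2]
gripper_width: 0.246
[ 0.53913048 -0.09990899  0.15481512] 21.387018002329093 [1.74521641 1.87780649 4.16023167] [ 0.58376994 -0.40618905 -0.02299697]
```

```bash
cat > circ.py <<'E'
import numpy as np,sys
f0,step,n=map(float,sys.argv[1:4]);r=float(sys.argv[4]) if len(sys.argv)>4 else 48
h=np.radians(159.7+0.5);o=[]
for i in range(1,int(n)+1):
    a,b=np.radians(f0-step*i),np.radians(f0);w=r*np.array([np.cos(a)-np.cos(b),np.sin(a)-np.sin(b)])
    o.append("%.1f %.1f"%(w@[np.cos(h),np.sin(h)],w@[np.sin(h),-np.cos(h)]))
print("; ".join(o))
E
python3 circ.py 207 6 10; for k in 147 27 -93; do python3 circ.py $k 12 10; done
```

```text
3.5 3.6; 6.6 7.6; 9.2 11.9; 11.4 16.4; 13.1 21.1; 14.3 26.0; 15.0 31.0; 15.1 36.0; 14.8 41.0; 13.9 46.0
-3.3 9.5; -8.5 18.1; -15.4 25.4; -23.6 31.1; -32.9 35.0; -42.7 36.9; -52.7 36.7; -62.5 34.4; -71.6 30.1; -79.6 24.0
-6.6 -7.6; -11.4 -16.4; -14.3 -26.0; -15.1 -36.0; -13.9 -46.0; -10.6 -55.4; -5.4 -64.0; 1.5 -71.3; 9.7 -77.1; 19.0 -80.9
9.9 -1.9; 19.9 -1.7; 29.7 0.6; 38.7 4.9; 46.7 11.0; 53.3 18.6; 58.1 27.4; 61.0 37.0; 61.9 47.0; 60.6 56.9
```

```bash
cat > st.py <<'E'
from h import *
import sys
s=env.get_state();p=s["tool_pos"][:2];c=np.array([.581,-.078]) if len(sys.argv)<2 else np.array(eval(sys.argv[1]))
d=p-c;f=s["ft_force"];u=d/np.linalg.norm(d);tc=np.array([u[1],-u[0]])
print("t",s["t"],"pos",np.round(s["tool_pos"],4),"r",np.linalg.norm(d).round(4),"phi",np.degrees(np.arctan2(d[1],d[0])).round(1),"Frad",(f[:2]@u).round(1),"Ftan(cw)",(f[:2]@tc).round(1),"Fz",f[2].round(1),"w",s["gripper_width"]*87,"tq",np.round(s["ft_torque"],2))
E
python3 st.py
python3 -m pendant '3.5 3.6 0 0 0 0 15;6.6 7.6 0 0 0 0 15;9.2 11.9 0 0 0 0 15;11.4 16.4 0 0 0 0 15;13.1 21.1 0 0 0 0 15;14.3 26 0 0 0 0 15;15 31 0 0 0 0 15;15.1 36 0 0 0 0 15;14.8 41 0 0 0 0 15;13.9 46 0 0 0 0 15'; python3 st.py
```

```text
t 6.55 pos [ 0.5391 -0.0999  0.1548] r 0.0473 phi -152.4 Frad -2.4 Ftan(cw) 0.9 Fz 4.2 w 21.387018002329093 tq [ 0.58 -0.41 -0.02]
t: 7.8
tool_pos: [0.5401, -0.0525, 0.1546]
ee_rot: [-0.534, -3.094, 0.002]
ft_force: [-3.8, -2.5, 11.8]
gripper_width: 0.244
t 7.8 pos [ 0.5401 -0.0525  0.1546] r 0.0482 phi 148.1 Frad 2.0 Ftan(cw) -4.1 Fz 11.8 w 21.190105943070293 tq [-0.58  0.6   0.07]
```

```bash
python3 -m pendant '-3.3 9.5 0 0 0 0 15;-8.5 18.1 0 0 0 0 15;-15.4 25.4 0 0 0 0 15;-23.6 31.1 0 0 0 0 15;-32.9 35 0 0 0 0 15;-42.7 36.9 0 0 0 0 15;-52.7 36.7 0 0 0 0 15;-62.5 34.4 0 0 0 0 15;-71.6 30.1 0 0 0 0 15;-79.6 24 0 0 0 0 15'; python3 st.py
```

```text
t: 9.05
tool_pos: [0.6237, -0.054, 0.1545]
ee_rot: [-0.53, -3.095, -0.003]
ft_force: [-1.9, 3.9, 8.1]
gripper_width: 0.247
t 9.05 pos [ 0.6237 -0.054   0.1545] r 0.049 phi 29.3 Frad 0.2 Ftan(cw) -4.3 Fz 8.1 w 21.52704249962792 tq [0.98 0.22 0.01]
```

```bash
python3 -m pendant '-6.6 -7.6 0 0 0 0 15;-11.4 -16.4 0 0 0 0 15;-14.3 -26 0 0 0 0 15;-15.1 -36 0 0 0 0 15;-13.9 -46 0 0 0 0 15;-10.6 -55.4 0 0 0 0 15;-5.4 -64 0 0 0 0 15;1.5 -71.3 0 0 0 0 15;9.7 -77.1 0 0 0 0 15;19 -80.9 0 0 0 0 15'; python3 st.py
```

```text
t: 10.3
tool_pos: [0.579, -0.1251, 0.1546]
ee_rot: [0.533, 3.095, 0.002]
ft_force: [5.1, 5.6, 4.0]
gripper_width: 0.244
t 10.3 pos [ 0.579  -0.1251  0.1546] r 0.0472 phi -92.5 Frad -5.8 Ftan(cw) -4.8 Fz 4.0 w 21.22231001032818 tq [ 1.41 -1.1  -0.02]
```

```bash
python3 -m pendant '9.9 -1.9 0 0 0 0 15;19.9 -1.7 0 0 0 0 15;29.7 0.6 0 0 0 0 15;38.7 4.9 0 0 0 0 15;46.7 11 0 0 0 0 15;53.3 18.6 0 0 0 0 15;58.1 27.4 0 0 0 0 15;61 37 0 0 0 0 15;61.9 47 0 0 0 0 15;60.6 56.9 0 0 0 0 15'; python3 st.py
```

```text
t: 11.55
tool_pos: [0.5396, -0.0533, 0.1546]
ee_rot: [-0.535, -3.093, 0.004]
ft_force: [-3.9, -2.4, 14.5]
gripper_width: 0.247
t 11.55 pos [ 0.5396 -0.0533  0.1546] r 0.0482 phi 149.2 Frad 2.2 Ftan(cw) -4.1 Fz 14.5 w 21.518714723163384 tq [-0.41  0.75  0.03]
```

```bash
python3 -m pendant '-3.3 9.5 0 0 0 0 15;-8.5 18.1 0 0 0 0 15;-15.4 25.4 0 0 0 0 15;-23.6 31.1 0 0 0 0 15;-32.9 35 0 0 0 0 15;-42.7 36.9 0 0 0 0 15;-52.7 36.7 0 0 0 0 15;-62.5 34.4 0 0 0 0 15;-71.6 30.1 0 0 0 0 15;-79.6 24 0 0 0 0 15'; python3 st.py
```

```text
t: 12.8
tool_pos: [0.6239, -0.0546, 0.1546]
ee_rot: [-0.531, -3.096, -0.003]
ft_force: [0.7, 4.7, 7.6]
gripper_width: 0.247
t 12.8 pos [ 0.6239 -0.0546  0.1546] r 0.0489 phi 28.7 Frad 2.8 Ftan(cw) -3.8 Fz 7.6 w 21.496176757126626 tq [ 1.22 -0.16  0.03]
```

```bash
python3 -m pendant '-6.6 -7.6 0 0 0 0 15;-11.4 -16.4 0 0 0 0 15;-14.3 -26 0 0 0 0 15;-15.1 -36 0 0 0 0 15;-13.9 -46 0 0 0 0 15;-10.6 -55.4 0 0 0 0 15;-5.4 -64 0 0 0 0 15;1.5 -71.3 0 0 0 0 15;9.7 -77.1 0 0 0 0 15;19 -80.9 0 0 0 0 15'; python3 st.py
```

```text
t: 14.05
tool_pos: [0.5789, -0.1251, 0.1545]
ee_rot: [0.533, 3.095, 0.002]
ft_force: [3.5, 5.9, 4.1]
gripper_width: 0.248
t 14.05 pos [ 0.5789 -0.1251  0.1545] r 0.0472 phi -92.5 Frad -6.1 Ftan(cw) -3.2 Fz 4.1 w 21.614524735401645 tq [ 1.41 -1.19  0.02]
```

```bash
python3 -m pendant '4.9 -1.2 0 0 0 0 15;9.9 -1.9 0 0 0 0 15;14.9 -2.1 0 0 0 0 15;19.9 -1.7 0 0 0 0 15;24.9 -0.8 0 0 0 0 15;29.7 0.6 0 0 0 0 15;34.4 2.5 0 0 0 0 15;38.7 4.9 0 0 0 0 15;42.9 7.7 0 0 0 0 15;46.7 11 0 0 0 0 15'; python3 st.py; for k in -153 87 -33; do python3 circ.py $k 12 10; done
```

```text
t: 15.3
tool_pos: [0.5393, -0.1005, 0.1547]
ee_rot: [0.534, 3.093, -0.0]
ft_force: [7.4, -0.9, 3.1]
gripper_width: 0.245
t 15.3 pos [ 0.5393 -0.1005  0.1547] r 0.0474 phi -151.6 Frad -6.1 Ftan(cw) -4.3 Fz 3.1 w 21.35116510945879 tq [-0.07 -1.71 -0.04]
6.6 7.6; 11.4 16.4; 14.3 26.0; 15.1 36.0; 13.9 46.0; 10.6 55.4; 5.4 64.0; -1.5 71.3; -9.7 77.1; -19.0 80.9
-9.9 1.9; -19.9 1.7; -29.7 -0.6; -38.7 -4.9; -46.7 -11.0; -53.3 -18.6; -58.1 -27.4; -61.0 -37.0; -61.9 -47.0; -60.6 -56.9
3.3 -9.5; 8.5 -18.1; 15.4 -25.4; 23.6 -31.1; 32.9 -35.0; 42.7 -36.9; 52.7 -36.7; 62.5 -34.4; 71.6 -30.1; 79.6 -24.0
```

```bash
python3 -m pendant '6.6 7.6 0 0 0 0 15;11.4 16.4 0 0 0 0 15;14.3 26 0 0 0 0 15;15.1 36 0 0 0 0 15;13.9 46 0 0 0 0 15;10.6 55.4 0 0 0 0 15;5.4 64 0 0 0 0 15;-1.5 71.3 0 0 0 0 15;-9.7 77.1 0 0 0 0 15;-19 80.9 0 0 0 0 15'; python3 st.py
```

```text
t: 16.55
tool_pos: [0.5832, -0.0289, 0.1545]
ee_rot: [-0.532, -3.095, -0.001]
ft_force: [-1.2, 4.1, 10.4]
gripper_width: 0.247
t 16.55 pos [ 0.5832 -0.0289  0.1545] r 0.0491 phi 87.5 Frad 4.1 Ftan(cw) -1.3 Fz 10.4 w 21.494977371963884 tq [ 0.77  0.1  -0.04]
```

```bash
python3 -m pendant '-4.9 1.2 0 0 0 0 15;-9.9 1.9 0 0 0 0 15;-14.9 2.1 0 0 0 0 15;-19.9 1.7 0 0 0 0 15;-24.9 0.8 0 0 0 0 15;-29.7 -0.6 0 0 0 0 15;-34.4 -2.5 0 0 0 0 15;-38.7 -4.9 0 0 0 0 15;-42.9 -7.7 0 0 0 0 15;-46.7 -11 0 0 0 0 15'; python3 st.py
```

```text
t: 17.8
tool_pos: [0.6242, -0.0555, 0.1547]
ee_rot: [0.532, 3.095, 0.002]
ft_force: [3.2, 2.7, 5.6]
gripper_width: 0.249
t 17.8 pos [ 0.6242 -0.0555  0.1547] r 0.0487 phi 27.5 Frad 4.1 Ftan(cw) -0.9 Fz 5.6 w 21.63766901041282 tq [ 0.75 -0.83  0.01]
```

```bash
python3 -m pendant '-1.8 -1.7 0 0 0 0 15;-3.5 -3.6 0 0 0 0 15;-5.1 -5.6 0 0 0 0 15;-6.6 -7.6 0 0 0 0 15;-6.6 -7.6 0 0 0 0 15;-6.6 -7.6 0 0 0 0 15;-6.6 -7.6 0 0 0 0 15;-6.6 -7.6 0 0 0 0 15;-6.6 -7.6 0 0 0 0 15;-6.6 -7.6 0 0 0 0 15'; python3 st.py
```

```text
t: 19.05
tool_pos: [0.6279, -0.0657, 0.1547]
ee_rot: [0.534, 3.095, 0.0]
ft_force: [4.5, 0.9, 4.9]
gripper_width: 0.246
t 19.05 pos [ 0.6279 -0.0657  0.1547] r 0.0485 phi 14.7 Frad 4.5 Ftan(cw) 0.3 Fz 4.9 w 21.372279363669875 tq [ 0.39 -1.06 -0.01]
```

Tangential push was about -4 N through turn 2.0. It has since been -1.3, -0.9 and +0.3 N and the arm no longer lags, so the tail let go between 2.0 and 2.33 turns. I'm about 2.53 turns in, so I stop here. The crank is parked clear of the cartridge. Next I release and look at the cartridge.

```bash
python3 -m pendant '0 0 0 0 0 0 45;0 0 0 0 0 0 45;0 0 0 0 0 0 45;0 0 -40 0 0 0 45;0 0 -75 0 0 0 45;10 -30 -95 0 0 0 45;25 -80 -95 0 0 0 45;40 -122 -95 0 0 0 45;40 -122 -95 0 0 0 45;40 -122 -95 0 0 0 45'
python3 look.py w3.png crank_axis=.0995 crank_grip=.0995 cartridge_center=.045
```

```text
t: 20.3
tool_pos: [0.5491, -0.1667, 0.2492]
ee_rot: [-0.534, -3.096, -0.001]
ft_force: [1.5, 0.2, -0.7]
gripper_width: 0.514
67.31427448379175 [[-0.0008 -0.961  -0.2764  0.0743]
 [ 1.     -0.0005 -0.0014 -0.0002]
 [ 0.0012 -0.2764  0.961  -0.0926]
 [ 0.      0.      0.      1.    ]]
crank_axis 0.76 [398.1 206.4] [ 0.5802 -0.0776  0.0995]
crank_grip 0.72 [426.5 253. ] [ 0.6281 -0.0649  0.0995]
```

View pics/w3.png

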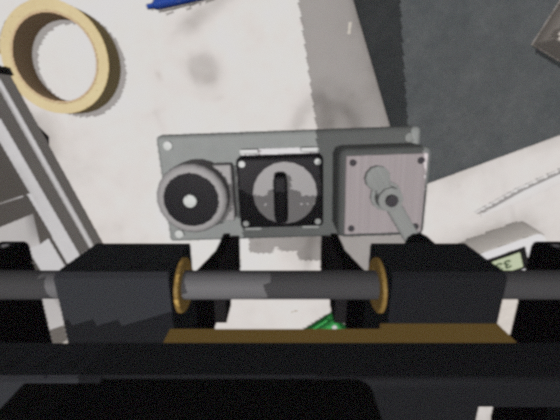

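```bash
python3 - <<'E'
from h import *
np.set_printoptions(precision=4,suppress=True)
s=env.get_state();p=env.read_camera("wrist")
C=[(239,158),(321.5,154.5),(325,225),(241.5,229)]
for z in (.044,.05):
    W=np.array([onz(p,c,z,s) for c in C])
    print(z,W.mean(0),[np.linalg.norm(W[i]-W[(i+1)%4]).round(4) for i in range(4)])
    d=W[1]-W[0]+W[2]-W[3];print("yaw",-np.degrees(np.arctan2(d[0],d[1])))
a,b=onz(p,(163,138),.02,s),onz(p,(420,127),.02,s);d=b-a;print("base edge",np.linalg.norm(d),-np.degrees(np.arctan2(d[0],d[1])))
a,b=onz(p,(281,173),.07,s),onz(p,(281,221),.07,s);print("tab",(a+b)/2,np.linalg.norm(a-b))
go(*[.548,-.168,.25],159)
E
```

```text
0.044 [ 0.5522 -0.1655  0.044 ] [np.float64(0.0779), np.float64(0.0708), np.float64(0.0841), np.float64(0.0716)]
yaw -16.80185605115729
0.05 [ 0.5507 -0.165   0.05  ] [np.float64(0.0763), np.float64(0.0694), np.float64(0.0824), np.float64(0.0701)]
yaw -16.801856051157245
base edge 0.25675251401142357 -17.092309996123227
tab [ 0.5498 -0.1655  0.07  ] 0.044420432914739204
shift mm [ 0.8 -2.4 -0.9] turn [ 0.  -0.   1.5]
```

The crank now points away to (418,240). The tab measures 44 mm at height 70 mm, as it should, with its centre at (0.550,-0.166). Yaw is about -18°. I descend onto the tab.

```bash
python3 -m pendant '-0.5 1 40 0 0 -1.5 40;-0.5 1 80 0 0 -1.5 40;-0.5 1 115 0 0 -1.5 40;-0.5 1 132 0 0 -1.5 40;-0.5 1 132 0 0 -1.5 40;-0.5 1 132 0 0 -1.5 8;-0.5 1 132 0 0 -1.5 8;-0.5 1 132 0 0 -1.5 8;-0.5 1 132 0 0 -1.5 8;-0.5 1 132 0 0 -1.5 8' 25
python3 -c "
from h import *
s=env.get_state();print(s['gripper_width']*87,s['ft_force'],s['ft_torque'])"
```

```text
t: 21.8
tool_pos: [0.5501, -0.1665, 0.1177]
ee_rot: [0.493, 3.102, -0.0]
ft_force: [-1.1, 0.5, 4.8]
gripper_width: 0.136
11.835565210931604 [-1.11216528  0.48295314  4.84509097] [0.04190523 0.09320068 0.0502239 ]
```

```bash
python3 -m pendant '0 0 -5 0 0 0 8;0 0 -12 0 0 0 8;0 0 -20 0 0 0 8;0 0 -35 0 0 0 8;0 0 -55 0 0 0 8;0 0 -75 0 0 0 8;0 0 -95 0 0 0 8;0 0 -115 0 0 0 8;0 0 -130 0 0 0 8;0 0 -130 0 0 0 8'
python3 - <<'E'
from h import *
np.set_printoptions(precision=4,suppress=True)
s=env.get_state();print(s['gripper_width']*87,s['ft_force'],s['ft_torque'])
p=env.read_camera("top");save(p,"top2.png")
cv2.imwrite("pics/top2c.png",cv2.resize(p["image"][160:300,120:400,::-1],None,fx=2.8,fy=2.8,interpolation=cv2.INTER_CUBIC))
for k,z in [("tray",0),("cartridge_done_center",.027)]:
    for r in env.place_of(k,p)[:2]: print(k,r["conf"],r["location"],onz(p,r["location"],z))
go(.50,.19,.26,141)
E
```

```text
t: 23.05
tool_pos: [0.5504, -0.1665, 0.2487]
ee_rot: [0.493, 3.1, -0.001]
ft_force: [0.0, -0.3, -1.5]
gripper_width: 0.137
11.919480733460842 [ 0.0294 -0.2588 -1.503 ] [ 0.0973 -0.0923 -0.0335]
tray 0.87 [191.9, 225.9] [0.5309 0.2389 0.    ]
cartridge_done_center 0.91 [177.8, 215.6] [0.5556 0.2744 0.027 ]
cartridge_done_center 0.72 [342.4, 141.8] [ 0.7752 -0.1918  0.027 ]
shift mm [157.6 323.4 -13.3] turn [-0.  -0.1 20.9]
```

View pics/top2c.png

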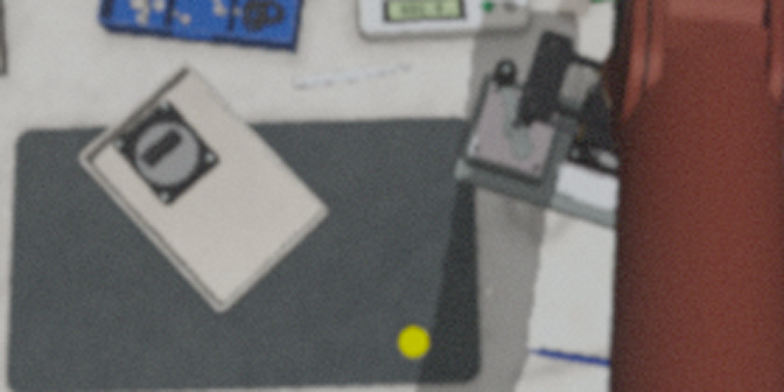

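```bash
python3 - <<'E'
from h import *
np.set_printoptions(precision=4,suppress=True)
p=env.read_camera("top")
C=[np.array(c)/2.8+(120,160) for c in [(190,68),(328,210),(220,310),(80,158)]]
W=np.array([onz(p,c,.032) for c in C]);print(W.mean(0),[np.linalg.norm(W[i]-W[(i+1)%4]).round(4) for i in range(4)])
d=W[0]-W[1]+W[3]-W[2];yaw=-np.degrees(np.arctan2(d[0],d[1]));print("yaw",yaw)
yd=d/np.linalg.norm(d);e=W.mean(0)-.05*yd;print("empty",e,"other",W.mean(0)+.05*yd)
go(e[0],e[1],.26,180+yaw)
E
```

```text
[0.525  0.2298 0.032 ] [np.float64(0.2032), np.float64(0.1426), np.float64(0.2092), np.float64(0.1408)]
yaw -45.472117524022494
empty [0.4894 0.1947 0.032 ] other [0.5607 0.2649 0.032 ]
shift mm [169.1 324.6 -13.3] turn [-0.  -0.1 27.4]
```

```bash
python3 -m pendant '20 40 -12 0 0 3 8;40 80 -12 0 0 6 8;62 120 -12 0 0 10 8;84 160 -12 0 0 14 8;105 200 -12 0 0 18 8;126 240 -12 0 0 22 8;147 280 -12 0 0 27 8;160 310 -12 0 0 27 8;169 325 -12 0 0 27 8;169 325 -12 0 0 27 8'
python3 look.py w4.png tray=0 cartridge_done_center=.027
```

```text
t: 24.5
tool_pos: [0.4892, 0.1963, 0.2587]
ee_rot: [-1.199, -2.902, 0.0]
ft_force: [-0.0, -0.6, -1.6]
gripper_width: 0.141
67.31427448379175 [[-0.0008 -0.9609 -0.2768  0.0743]
 [ 1.     -0.0006 -0.0009  0.0003]
 [ 0.0007 -0.2768  0.9609 -0.0926]
 [ 0.      0.      0.      1.    ]]
cartridge_done_center 0.55 [379.6 184.9] [0.5637 0.2702 0.027 ]
```

View pics/w4.png

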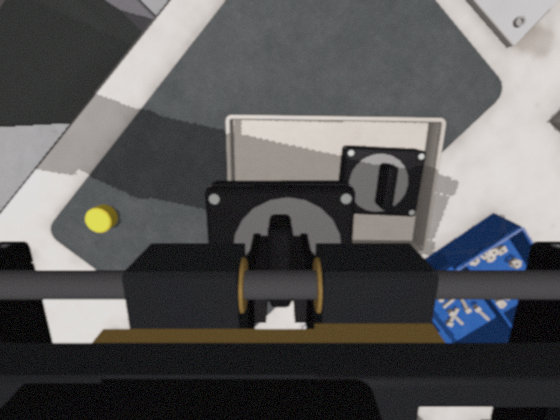

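```bash
python3 - <<'E'
from h import *
np.set_printoptions(precision=4,suppress=True)
s=env.get_state();p=env.read_camera("wrist");T=Ro.from_rotvec(s["ee_rot"])
tl=lambda c,z:T.inv().apply(onz(p,c,z,s)-s["tool_pos"])*1000
print("rim corners",tl((227,117),.032),tl((445,120),.032), "inner left wall top",tl((232,150),.032),tl((439,150),.032))
L=np.array([tl(c,.026) for c in [(343,148),(424,151),(417,216),(340,213)]]);print(L,L.mean(0))
print("tab top",tl((386,166),.052),tl((386,208),.052))
zg=s["tool_pos"][2]-.097+.024
print("held lid",[tl(c,zg) for c in [(208,187),(352,187)]])
E
```

```text
rim corners [ 68.4719 -51.7238 226.8994] [ 65.4627 161.9005 226.7173] inner left wall top [ 36.3677 -48.2061 226.8965] [ 36.2363 160.0759 226.7189]
[[ 37.6178  64.6099 232.8003]
 [ 34.5114 147.8419 232.7293]
 [-35.8035 149.0598 232.7285]
 [-32.347   65.169  232.8   ]] [  0.9947 106.6701 232.7645]
tab top [ 23.4399 101.5268 206.7688] [-18.617  105.4044 206.7656]
held lid [array([ 34.811 , -38.6311,  73.0329]), array([34.7765, 39.0329, 72.9667])]
```

The tray is aligned with the tool to within 1°. The empty half's centre is at tool (-2, +6) and the done cartridge starts at y = 65, which leaves about 15 mm of gap either side. I lower to just above the floor.

```bash
python3 -m pendant '-2 6 15 0 0 1 8;-2 6 40 0 0 1 8;-2 6 70 0 0 1 8;-2 6 95 0 0 1 8;-2 6 115 0 0 1 8;-2 6 130 0 0 1 8;-2 6 142 0 0 1 8;-2 6 150 0 0 1 8;-2 6 155 0 0 1 8;-2 6 157 0 0 1 8'; python3 -m pendant '0 0 0.5 0 0 0 8;0 0 1 0 0 0 8;0 0 1.5 0 0 0 8;0 0 2 0 0 0 8;0 0 2 0 0 0 8;0 0 2 0 0 0 8;0 0 2 0 0 0 8;0 0 2 0 0 0 8;0 0 2 0 0 0 8;0 0 2 0 0 0 8'
```

```text
t: 25.95
tool_pos: [0.4957, 0.1979, 0.1029]
ee_rot: [1.229, 2.891, -0.001]
ft_force: [-8.3, -4.0, 21.5]
gripper_width: 0.133
t: 27.2
tool_pos: [0.4957, 0.198, 0.1028]
ee_rot: [1.229, 2.89, -0.002]
ft_force: [-12.7, -5.7, 30.1]
gripper_width: 0.135
```

Contact came at TCP z = 0.103, about 3 mm early and with some side force. I back off and look.

```bash
python3 -m pendant '0 0 -2 0 0 0 8;0 0 -4 0 0 0 8;0 0 -6 0 0 0 8;0 0 -6 0 0 0 8;0 0 -6 0 0 0 8;0 0 -6 0 0 0 8;0 0 -6 0 0 0 8;0 0 -6 0 0 0 8;0 0 -6 0 0 0 8;0 0 -6 0 0 0 8'; python3 look.py w5.png tray=0 cartridge_done_center=.027; python3 - <<'E'
from h import *
p=env.read_camera("scene");save(p,"sc2.png");w=cv2.imread("pics/w5.png")
c=cv2.resize(p["image"][230:340,140:290,::-1],None,fx=3.2,fy=3.2,interpolation=cv2.INTER_CUBIC)
w=cv2.resize(w[80:330,150:480],None,fx=1,fy=1)
o=np.zeros((600,480,3),np.uint8);o[:250,:330]=w;o[250:250+340,:480]=c[:340,:480];cv2.imwrite("pics/m5.png",o)
E
```

```text
t: 28.45
tool_pos: [0.4956, 0.1978, 0.1063]
ee_rot: [1.229, 2.891, 0.0]
ft_force: [-0.2, -0.4, -0.9]
gripper_width: 0.136
67.31427448379175 [[-0.0008 -0.9609 -0.2768  0.0743]
 [ 1.     -0.0006 -0.0009  0.0004]
 [ 0.0007 -0.2768  0.9609 -0.0926]
 [ 0.      0.      0.      1.    ]]
tray 0.85 [347.3 224. ] [0.5273 0.2302 0.    ]
cartridge_done_center 0.97 [454.4 234.5] [0.5659 0.2721 0.027 ]
```

View pics/m5.png

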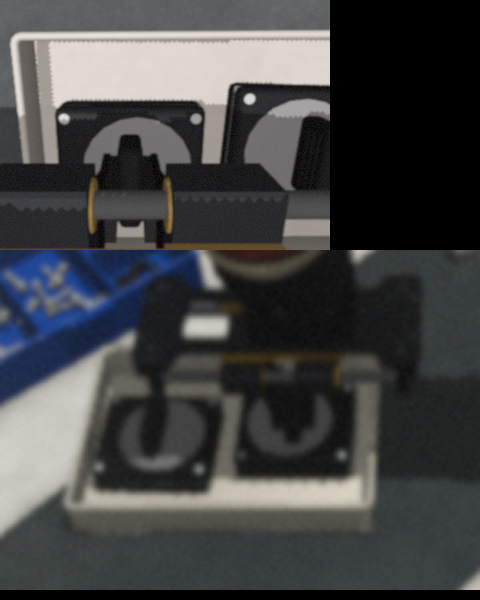

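The cartridge sits inside the empty half, clear of the walls and of its neighbour, so the contact was the floor. I set it down gently.

```bash
python3 -m pendant '0 0 0.5 0 0 0 8;0 0 1 0 0 0 8;0 0 1.5 0 0 0 8;0 0 2 0 0 0 8;0 0 2.5 0 0 0 8;0 0 2.7 0 0 0 8;0 0 2.7 0 0 0 8;0 0 2.7 0 0 0 8;0 0 2.7 0 0 0 8;0 0 2.7 0 0 0 8'
```

```text
t: 29.9
tool_pos: [0.4956, 0.1979, 0.1036]
ee_rot: [-1.229, -2.891, -0.0]
ft_force: [0.4, -0.2, -1.1]
gripper_width: 0.133
```

```bash
python3 -m pendant '0 0 0.4 0 0 0 8;0 0 0.8 0 0 0 8;0 0 1.2 0 0 0 8;0 0 1.2 0 0 0 8;0 0 1.2 0 0 0 8;0 0 1.2 0 0 0 8;0 0 1.2 0 0 0 8;0 0 1.2 0 0 0 8;0 0 1.2 0 0 0 8;0 0 1.2 0 0 0 8'
```

```text
t: 31.15
tool_pos: [0.4956, 0.1979, 0.1029]
ee_rot: [1.229, 2.891, -0.0]
ft_force: [-2.5, -0.4, 8.0]
gripper_width: 0.134
```

On the floor with 8 N. I release with a modest opening and retract.

```bash
python3 -m pendant '0 0 0 0 0 0 16;0 0 0 0 0 0 24;0 0 0 0 0 0 30;0 0 0 0 0 0 30;0 0 0 0 0 0 30;0 0 -10 0 0 0 30;0 0 -35 0 0 0 30;0 0 -70 0 0 0 30;0 0 -110 0 0 0 30;0 0 -150 0 0 0 30'; python3 -m pendant '60 0 -150 0 0 0 30;120 0 -150 0 0 0 30;120 -40 -150 0 0 0 30;120 -80 -150 0 0 0 30;120 -80 -150 0 0 0 30;120 -80 -150 0 0 0 30;120 -80 -150 0 0 0 30;120 -80 -150 0 0 0 30;120 -80 -150 0 0 0 30;120 -80 -150 0 0 0 30'
python3 - <<'E'
from h import *
w=env.read_camera("wrist");t=env.read_camera("top")
o=np.zeros((600,560,3),np.uint8);o[:300,:400]=cv2.resize(w["image"],(400,300));o[300:]=cv2.resize(t["image"][160:300,130:391],(560,300),interpolation=cv2.INTER_CUBIC);cv2.imwrite("pics/end.png",o[:,:,::-1])
E
```

```text
t: 32.4
tool_pos: [0.4955, 0.198, 0.2544]
ee_rot: [1.228, 2.891, 0.001]
ft_force: [0.5, -0.2, 0.3]
gripper_width: 0.349
t: 33.65
tool_pos: [0.3549, 0.2288, 0.4022]
ee_rot: [-1.229, -2.89, 0.0]
ft_force: [-0.3, 0.4, 0.1]
gripper_width: 0.343
```

View pics/end.png

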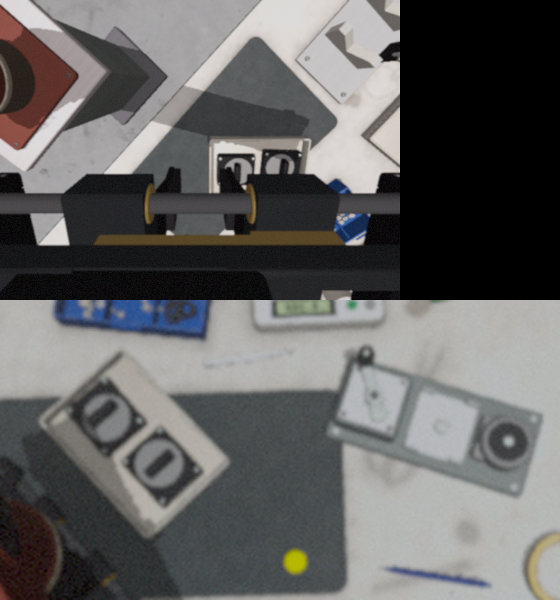

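Both cartridges lie flat side by side in the tray, at (105,418) and (158,465). The nest is empty and the arm is clear.

```bash
python3 -c "
from station import env
print(env.hand_in())"
```

```text
the job is handed in; nothing more can be done
None
```

The ribbon is wound back and the cartridge lies flat in the empty half of the tray beside the other one. I handed the job in at about 34 s of the 72 s allowed.

- **Cranking:** I turned the crank clockwise at about 0.27 turn/s or slower, about 2.5 turns in all. The tangential push on the knob read about 3–5 N until turn 2.0, then fell to about 1 N and then 0. The arm also stopped lagging. That puts the release between 2.0 and 2.33 turns, so I stopped 0.2 to 0.53 turn after it.
- **Uncertain:** The heavy readings were below the stated 6–11 N. I judged the release by the drop in force, not its absolute size, and nothing else confirmed it.
- **Cartridge:** It came straight up by its tab with no sign of binding. My first descent into the tray met the floor about 3 mm earlier than I expected and pressed it with up to 30 N. I backed off, looked, set it down again with 8 N and then released it.
- **Last checks:** The final pictures show both cartridges flat side by side, the nest empty and the crank parked clear. The force on the tool read about zero with the arm away from everything. The cap, pen, tape and tweezers look undisturbed.

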